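# Raise the price card on its telescopic mast and hold it up

### The arm

A 6-joint arm with a two-finger parallel gripper is mounted at the origin on a cart in front of the work surface, level with it; the furniture and walls round the work are solid. World frame = base frame: x ahead of the robot, y to its left, z up, the work surface at z = 0. Lengths are in m, angles in rad, forces in N, time in s.
With the tool pointing down it reaches from about 0.35 to 0.85 m from the base axis. Payload 8.1 kg.
Tool frame: the origin (TCP) lies between the finger pads; the fingertips stand 14 mm ahead of it and the grasp point (between the pads) lies 5 mm behind it (robot.tcp_to_tips is the z of the fingertips in the tool frame, in m); z points along the fingers, y is the line along which they close (so a half turn about z gives the same grasp; the last joint's range is limited). The gripper opens to 93 mm and grips with 3 to 60 N. Pads are 15 mm wide; open, the fingers measure 128 mm over their backs; the gripper's body (75 mm by 188 mm) begins 65 mm behind the grasp point.
Start: joints at [1.048, 0.13, 1.488, -0, 1.523, -0.085], TCP at [0.254, 0.543, 0.233] pointing down, gripper open.
Joint ranges: [-2.96, 2.96], [-0.89, 2.26], [0.02, 2.5], [-1.34, 4.48], [0, 2.73], [-2.66, 2.66]. Speed limits (rad/s): [2.39, 2.39, 2.79, 3.14, 3.14, 3.14].

### API

Orientations are given as a rotation vector (axis times angle).
In Python, from plant import sensors, read_camera, robot gives the robot as it stands.
- The arm moves only by the shell command python3 -m inch FILE [FORCE], which reads ROWS from the file FILE. ROWS is a JSON list of rows, 1 to 20 of them, each an object with the fields finger_gap (the finger opening in m), tx, ty, tz (the shift in shares of the most that a row can go, 1 being 50 mm), spin (a turn about the tool's z in fractions of the full range, 1 being 90 degrees); a field left out counts as zero (the opening has to be given); each row shifts and turns the commanded pose from where the row before left it, along the tool's axes as they then stand; what a row does not reach is not made up. A row lasts 1/10 s, in which the tool goes at most 0.05 m and 0.15 rad, less where a joint would pass 70% of its speed; a pose out of reach is approached as far as the arm can. The fingers move at their own pace and stop on an object; FORCE is the grip in N (left out, the last holds). Time passes only in rows, so rows that do not move let the fingers close. It prints the time, the measured TCP pose, the force, the opening and the grip force at its end. Shift and turn numbers lie between -1 and 1, and a call with a number outside is refused. Input that does not fit is refused with a message, and nothing moves.
- sensors.read_state(): the state, without advancing time (a new reading comes with each control period).
- read_camera(name): name is "scene" or "top" or "wrist"; returns a dict with "image" (480x640x3 uint8, red, green, blue), "depth" (480x640 float32, m along the optical axis (not along the pixel's ray), 0 where there is no reading), "fx", "fy", "cx", "cy" (pixels), "R" (3x3) and "t" (3): a world point X has camera coordinates R X + t. Camera axes: x right, y down, z forward; pixel columns grow to the right and rows downward; lengths in m; the calibration is good to about 2 mm. A picture is of the moment at which its call begins.
- robot.close_job(): hands the job in; it is judged then, once.
The state is a dict: "t": time; "q": joint angles; "dq": joint speeds; "joint_torque": joint torques, N m; "tool_pos": TCP position; "orientation": TCP orientation; "force": force on the tool from outside, world axes, zero at the start; "wrist_torque": the same for the moment, N m; "opening": finger opening in m; "gripper_force": force on a finger pad.
Only numpy, scipy, OpenCV 4.12 (cv2) and the standard library are available. Lean on these libraries where they do the work, as an engineer would, in place of code of your own. Each camera call takes 0.05 s, during which the arm holds its last target. There are 200 camera calls.

### The job

Press the red release button of the telescopic price-card mast all the way down, then take the mast's yellow grip and pull it straight up, past the first stop, all the way to the second stop, so that the customer can see the card. The mast's springs draw it back in, so finish while still holding the yellow grip with the mast fully extended. Leave the stamp, the ink pad and the glue stick standing where they are.

Things in the scene. Friction and masses are not known exactly. Their poses are not given: they have to be found in the camera images.
- mast: telescopic price-card mast, fixed to the worktop. Origin: on the mast's axis, underside of its foot; z up; -x is the button side (roughly to the robot), +x the card side. Dark foot plate: x -88 to +78 mm, y +-60 mm, 16 mm high. Outer tube 34 mm across, up to z = 87 mm. Black button pillar 43 x 30 mm (x, y) centred at x = -55 mm, flat top at z = 106 mm
- button_top (a point): middle of the top of the red round release button (22 mm across), at x = -55 mm, y = 0 of the mast, z = 116 mm when up. Push it straight down, 7 mm to its stop (then 3 mm proud of the pillar), against about 3 N of friction; it stays where it is left. It draws back the steel bolt that locks the mast; the bolt is clear after 5 mm
- mast_button (a joint): travel of the release button: 0 up (mast locked), 0.007 m fully down (mast free)
- grip_centre (a point): centre of the yellow pull grip on the mast's axis, at z = 131 mm of the mast when in, 251 mm when fully out; it moves only straight up and down. Upright block, 34 mm in the mast's x, 26 mm in its y, 34 mm high, black ribs on its two y faces: take it from above, fingers closing along the mast's y, clear of button and card. Thin neck below; lock parts up to z = 105 mm beneath
- pull_grip: the yellow pull grip itself. The origin of this body is not in the grip but 131 mm below its centre, on the mast's axis
- card_centre (a point): centre of the white price card with a blue band, 116 mm wide in the mast's y, 74 mm high, 7 mm thick, at x = +56 mm of the mast, z 72 to 147 mm with the mast in; it rises with the grip, joined to it by a thin bar under the grip at z = 106 mm. It is not for handling
- mast_inner (a joint): how far the inner rod is drawn out of the middle tube: 0 in, 0.060 m at its stop. It comes first, against a spring of about 4 to 5 N; its end is the first stop
- mast_mid (a joint): how far the middle tube is drawn out of the outer tube: 0 in, 0.060 m at its stop, which is the second stop. It follows when the inner rod is out, and needs a pull of about 10 N, springs and weight together. Let go, both parts slide back in
- stamp: bystander: rubber stamp with red handle, 24 x 44 x 70 mm, standing loose beside the mast; origin at the centre of its underside, z up
- ink_pad: bystander: blue ink pad, 64 x 92 x 16 mm, lying loose; origin at the centre of its underside, z up
- glue_stick: bystander: white glue stick with red cap, 25 mm across, 96 mm high, standing loose beside the mast; origin at the centre of its underside, z up
There are look-alikes about, which are no part of the job. There is more than one size of the mast; the job needs the larger.

How it is judged:
By the outcome, as a careful person would: the job done as asked, in the order asked, and still so for the second after the job is handed in, while the arm keeps its last pose, push and grip.
It also fails if it takes over 42 s, if anything falls off the work surface, if the arm or the gripper's body presses on something with over 40 N, if the wrist force passes 120 N, or if a joint passes its speed limit or range.

## Working session

There is one attempt and no reset: what is moved stays moved. The work goes in short steps, Python scripts to look and compute and a shell command to move; the robot and the scene stay as the last step left them, time stands still between calls to the robot, and variables do not carry over. Pictures are saved under pics/ and viewed, at most 10 in all, crops included, and the job is handed in when it is done.

```bash
mkdir -p pics
cat > h.py <<'E'
import numpy as np,cv2
from plant import sensors,read_camera,robot
def snap(n,f):
    c=read_camera(n); cv2.imwrite('pics/'+f+'.png',c['image'][:,:,::-1]); np.savez(f,**c); return c
def pts(c):
    v,u=np.mgrid[:480,:640]; d=c['depth']
    P=np.stack([(u-c['cx'])/c['fx']*d,(v-c['cy'])/c['fy']*d,d],-1)
    return (P-c['t'])@c['R']
E
python3 - <<'E'
from h import *
for n in('scene','top'): snap(n,n+'0')
s=sensors.read_state();print(s['t'],s['tool_pos'],s['orientation'],s['force'],s['opening'])
E
```

```text
0.1 [0.25408341 0.54300609 0.23168204] [-6.82046876e-01 -3.06615003e+00  2.48061191e-03] [-0.37048106  1.06648826 -0.6888282 ] 0.09303183833234799
```

View pics/scene0.png

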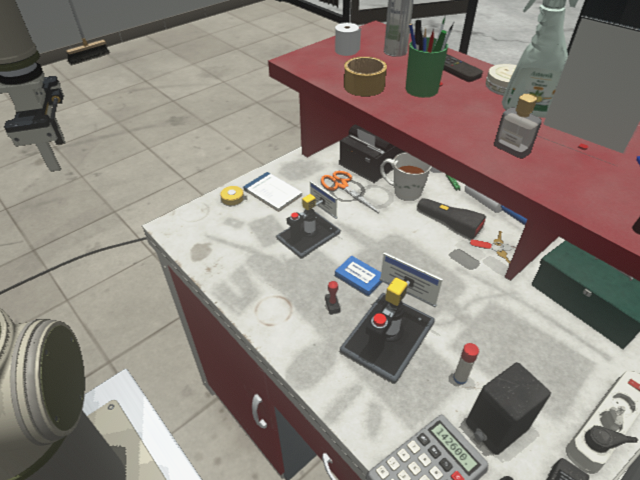

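View pics/top0.png

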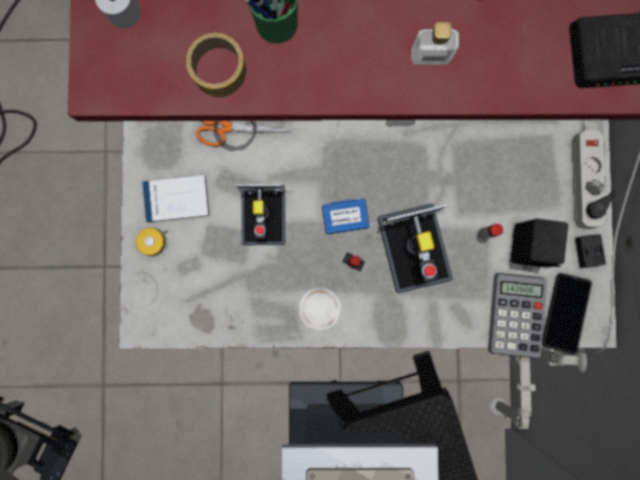

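The larger mast is the right-hand one: in the top view its button is at (429,271) and its grip at (425,241). In the scene view they are at (379,322) and (397,291). The smaller look-alike is on the left, and the red shelf is behind.

Run:
```python
from h import *
for n in('top0','scene0'):
    c=dict(np.load(n+'.npz'));P=pts(c);hsv=cv2.cvtColor(c['image'],cv2.COLOR_RGB2HSV)
    ok=(c['depth']>0)
    for name,lo,hi in(('yel',22,33),('red',0,6)):
        m=((hsv[...,0]>=lo)&(hsv[...,0]<=hi)&(hsv[...,1]>140)&(hsv[...,2]>90)&ok).astype(np.uint8)
        k,L,st,ce=cv2.connectedComponentsWithStats(m)
        for i in range(1,k):
            if st[i,4]>25 and st[i,4]<900:
                q=P[L==i]; zt=np.percentile(q[:,2],95); t=q[q[:,2]>zt-.006]
                print(n,name,ce[i].round(),st[i,4],'top',t.mean(0).round(4),'lo',t.min(0).round(3),'hi',t.max(0).round(3))
    if n=='top0':
        for u,v in((300,112),(300,60),(390,220),(440,208),(390,288),(447,280)): print(u,v,P[v,u].round(3))
    # foot plate
    x=P.reshape(-1,3);im=hsv.reshape(-1,3)
    b=(abs(x[:,2]-.016)<.005)&(im[:,2]<90)&ok.ravel()
    u=np.zeros((480,640),np.uint8);u.ravel()[b]=1
    k,L,st,ce=cv2.connectedComponentsWithStats(u)
    for i in range(1,k):
        if st[i,4]>400:
            q=P[L==i][:,:2].astype(np.float32);print(n,'foot',ce[i].round(),st[i,4],cv2.minAreaRect(q))
    # ring: card top edge etc
```

```text
top0 yel [258. 207.] 164 top [0.6287 0.1967 0.1143] lo [0.616 0.187 0.111] hi [0.641 0.207 0.119]
top0 yel [150. 241.] 466 top [0.5693 0.4262 0.0228] lo [0.542 0.401 0.02 ] hi [0.596 0.455 0.03 ]
top0 yel [425. 241.] 278 top [ 0.5607 -0.1154  0.1497] lo [ 0.543 -0.13   0.147] hi [ 0.578 -0.1    0.156]
top0 red [496. 230.] 82 top [ 0.5854 -0.2604  0.0983] lo [ 0.576 -0.271  0.096] hi [ 0.594 -0.251  0.104]
top0 red [259. 229.] 33 top [0.5869 0.1966 0.0908] lo [0.582 0.191 0.088] hi [0.592 0.203 0.095]
top0 red [355. 261.] 57 top [0.5278 0.0095 0.0715] lo [0.522 0.002 0.069] hi [0.534 0.018 0.077]
top0 red [430. 270.] 71 top [ 0.5063 -0.1284  0.1182] lo [ 0.5   -0.137  0.116] hi [ 0.515 -0.12   0.123]
300 112 [0.765 0.111 0.282]
300 60 [0.852 0.111 0.284]
390 220 [0.486 0.079 1.276]
440 208 [ 0.625 -0.15   0.115]
390 288 [ 0.472 -0.066  0.002]
447 280 [ 0.488 -0.182  0.015]
top0 foot [263. 216.] 1348 ((0.620514988899231, 0.19552718102931976), (0.11212106049060822, 0.08776649832725525), 1.4097312688827515)
top0 foot [412. 252.] 2520 ((0.5530322790145874, -0.11587978899478912), (0.158917
[... 818 characters left out ...]
 [ 0.5842 -0.2629  0.0963] lo [ 0.574 -0.274  0.093] hi [ 0.595 -0.252  0.099]
scene0 red [634. 384.] 27 top [ 0.7657 -0.4716  0.0443] lo [ 0.762 -0.477  0.041] hi [ 0.772 -0.464  0.046]
scene0 red [456. 476.] 52 top [ 0.4362 -0.3621  0.0228] lo [ 0.43  -0.371  0.02 ] hi [ 0.442 -0.356  0.026]
scene0 foot [309. 235.] 713 ((0.6249584555625916, 0.19391638040542603), (0.08105083554983139, 0.1179889589548111), 87.65933227539062)
scene0 foot [580. 313.] 406 ((0.8665809035301208, -0.3300558924674988), (0.1982269436120987, 0.007868615910410881), 85.95985412597656)
scene0 foot [389. 339.] 2341 ((0.5531067848205566, -0.11635220795869827), (0.1546059250831604, 0.11088122427463531), 14.575240135192871)
```

The rows are not in the units I measure in: shifts go in shares of 50 mm and turns go in shares of 90 degrees. I convert before sending: -0.048 m is -0.96, -0.006 m is -0.12, -0.137 rad / 1.5708 = -0.0872.

```bash
echo '[{"finger_gap": 0,"spin": -0.0859},{"finger_gap": 0,"spin": -0.0859},{"finger_gap": 0,"spin": -0.0859},{"finger_gap": 0,"spin": -0.0859},{"finger_gap": 0,"spin": -0.0872},{"finger_gap": 0,"tx": -0.06,"ty": -0.4},{"finger_gap": 0,"tx": -0.1,"ty": -0.9},{"finger_gap": 0,"tx": -0.12,"ty": -0.96},{"finger_gap": 0,"tx": -0.12,"ty": -0.96},{"finger_gap": 0,"tx": -0.12,"ty": -0.96},{"finger_gap": 0,"tx": -0.12,"ty": -0.96},{"finger_gap": 0,"tx": -0.12,"ty": -0.96},{"finger_gap": 0,"tx": -0.12,"ty": -0.96},{"finger_gap": 0,"tx": -0.12,"ty": -0.96},{"finger_gap": 0,"tx": -0.12,"ty": -0.96},{"finger_gap": 0,"tx": -0.12,"ty": -0.96},{"finger_gap": 0,"tx": -0.12,"ty": -0.96},{"finger_gap": 0,"tx": -0.12,"ty": -0.96},{"finger_gap": 0,"tx": -0.12,"ty": -0.96},{"finger_gap": 0,"tx": -0.12,"ty": -0.96}]' > path.dat && python3 -m inch path.dat 20
cat >> h.py <<'E'
def to(x,y,z=None):
    from scipy.spatial.transform import Rotation as Ro
    s=sensors.read_state();p=np.array(s['tool_pos']);R=Ro.from_rotvec(s['orientation']).as_matrix()
    g=np.array([x,y,p[2] if z is None else z]);yaw=np.degrees(np.arctan2(R[1,1],R[0,1]))
    print('t',s['t'],'pos',p.round(4),'d_tool',((g-p)@R).round(4),'yaw_y',yaw.round(2),'tilt',R[:,2].round(3),'F',np.round(s['force'],1),'op',round(s['opening'],4))
E
python3 -c "
from h import *
to(.506,-.129,.2); print(robot.tcp_to_tips)"
```

```text
t: 2.1
tool_pos: [0.5013, -0.1076, 0.2323]
orientation: [0.374, -3.119, -0.0]
force: [1.0, -0.4, 0.2]
opening: 0.0005
gripper_force: 0.0
t 2.1 pos [ 0.5013 -0.1076  0.2323] d_tool [ 0.0004 -0.0219  0.0323] yaw_y 103.69 tilt [-0.  0. -1.] F [ 1.  -0.4  0.2] op 0.0005
0.014
```

In the tool's units: -0.022 m is -0.44, 0.01 m is 0.2.

```bash
echo '[{"finger_gap": 0,"ty": -0.44,"tz": 0.2},{"finger_gap": 0,"tz": 0.44},{"finger_gap": 0}]' > path.dat && python3 -m inch path.dat | tail -1
python3 - <<'E'
from h import *
to(.506,-.129,.13)
c=snap('wrist','w1');P=pts(c);hsv=cv2.cvtColor(c['image'],cv2.COLOR_RGB2HSV)
for name,lo,hi in(('yel',22,33),('red',0,6)):
    m=((hsv[...,0]>=lo)&(hsv[...,0]<=hi)&(hsv[...,1]>140)&(hsv[...,2]>70)&(c['depth']>0)).astype(np.uint8)
    k,L,st,ce=cv2.connectedComponentsWithStats(m)
    for i in range(1,k):
        if st[i,4]>200:
            q=P[L==i];zt=np.percentile(q[:,2],90);t=q[q[:,2]>zt-.004]
            print(name,ce[i].round(),st[i,4],cv2.minAreaRect(t[:,:2].astype(np.float32)),zt)
E
```

```text
gripper_force: 0.0
t 2.4 pos [ 0.5043 -0.1271  0.1969] d_tool [-0.0016 -0.0025  0.0669] yaw_y 103.6 tilt [-0.006  0.002 -1.   ] F [-0.1 -0.1 -0.3] op 0.0005
red [314. 254.] 639 ((0.5068100690841675, -0.1297929286956787), (0.020245805382728577, 0.02013656310737133), 57.948944091796875) 0.11717859394072437
red [449. 289.] 514 ((0.527881920337677, 0.007455059792846441), (0.016839994117617607, 0.017320401966571808), 14.743670463562012) 0.069248519258732
red [139. 297.] 882 ((0.5854564905166626, -0.2629457116127014), (0.023130426183342934, 0.023201443254947662), 49.670753479003906) 0.09684624131619875
```

View pics/w1.png

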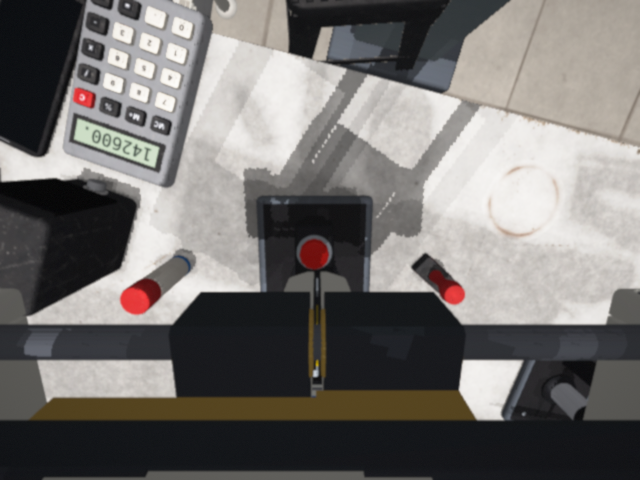

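The wrist view shows the button at (314,254), under the closed fingers and central in the foot plate. The fingers are square to the mast.

In the tool's units: 0.025 m is 0.5, 0.02 m is 0.4.

```bash
echo '[{"finger_gap": 0,"tz": 0.4},{"finger_gap": 0,"tz": 0.5},{"finger_gap": 0,"tz": 0.24},{"finger_gap": 0}]' > path.dat && python3 -m inch path.dat | tail -1
python3 -c "
from h import *
to(.5066,-.1295,.131)"
```

```text
gripper_force: 0.0
t 2.85 pos [ 0.5052 -0.126   0.1423] d_tool [-0.0005 -0.0038  0.0113] yaw_y 103.76 tilt [-0.003  0.001 -1.   ] F [ 0.1 -0.6  0.3] op 0.0008
```

In the tool's units: 0.004 m is 0.08, -0.0038 m is -0.076.

```bash
echo '[{"finger_gap": 0,"tx": -0.01,"ty": -0.076,"tz": 0.08},{"finger_gap": 0,"tz": 0.08},{"finger_gap": 0,"tz": 0.06},{"finger_gap": 0,"tz": 0.06},{"finger_gap": 0,"tz": 0.04},{"finger_gap": 0}]' > path.dat && python3 -m inch path.dat | tail -1
python3 -c "
from h import *
to(.5066,-.1295,.123)"
```

```text
gripper_force: 0.3
t 3.45 pos [ 0.508  -0.1306  0.1278] d_tool [0.0011 0.0014 0.0048] yaw_y 103.7 tilt [ 0.001 -0.    -1.   ] F [ 0.3 -0.2  0.7] op 0.0004
```

In the tool's units: 0.002 m is 0.04, 0.001 m is 0.02.

```bash
for k in 1; do echo '[{"finger_gap": 0,"tz": 0.04},{"finger_gap": 0,"tz": 0.02},{"finger_gap": 0}]' > path.dat && python3 -m inch path.dat | tr '\n' ' '; done; echo; echo '[{"finger_gap": 0,"tz": 0.02},{"finger_gap": 0}]' > path.dat && python3 -m inch path.dat| tr '\n' ' ';echo; echo '[{"finger_gap": 0,"tz": 0.02},{"finger_gap": 0}]' > path.dat && python3 -m inch path.dat| tr '\n' ' '; echo;  echo '[{"finger_gap": 0,"tz": 0.02},{"finger_gap": 0}]' > path.dat && python3 -m inch path.dat| tr '\n' ' '
```

```text
t: 3.75 tool_pos: [0.5079, -0.1306, 0.1247] orientation: [-0.375, 3.119, -0.0] force: [1.4, -0.1, 1.7] opening: 0.0004 gripper_force: 0.7 
t: 3.95 tool_pos: [0.5079, -0.1306, 0.1237] orientation: [-0.375, 3.119, -0.0] force: [1.3, -0.7, 1.3] opening: 0.0006 gripper_force: 0.8 
t: 4.15 tool_pos: [0.5079, -0.1306, 0.1232] orientation: [-0.375, 3.119, -0.0] force: [-1.1, -0.4, 6.0] opening: 0.0009 gripper_force: 3.3 
t: 4.35 tool_pos: [0.508, -0.1307, 0.1231] orientation: [-0.375, 3.119, -0.001] force: [-4.8, 1.4, 14.2] opening: 0.0005 gripper_force: 7.0
```

Force rose to 14 N at a tip height of about 0.109 m, so the button is at its stop. Next I rise, move over the grip and check both with the cameras.

In the tool's units: -0.04 m is -0.8, -0.02 m is -0.4.

```bash
echo '[{"finger_gap": 0,"tz": -0.4},{"finger_gap": 0,"tz": -0.8},{"finger_gap": 0,"tz": -0.3},{"finger_gap": 0.06,"tx": -0.5},{"finger_gap": 0.06,"tx": -0.5},{"finger_gap": 0.06,"tx": -0.06},{"finger_gap": 0.06},{"finger_gap": 0.06}]' > path.dat && python3 -m inch path.dat 40| tail -1
python3 - <<'E'
from h import *
c=snap('scene','s2');P=pts(c)
to(.5601,-.1165,.134)
cv2.imwrite('pics/s2c.png',cv2.resize(c['image'][230:400,300:500,::-1],(800,680))[:600])
E
```

```text
gripper_force: 0.0
t 5.2 pos [ 0.5584 -0.118   0.196 ] d_tool [-0.0021  0.0011  0.062 ] yaw_y 103.7 tilt [-0.001  0.    -1.   ] F [-0.2  0.1  0.3] op 0.0399
```

View pics/s2c.png

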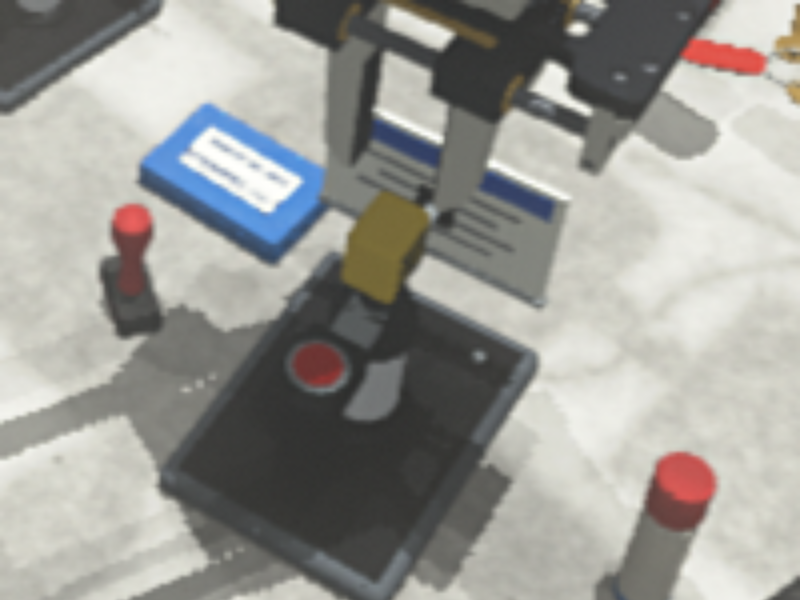

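The view shows the button flush in its ring at (318,365). The fingers straddle the yellow grip at (385,245), with the stamp, ink pad and glue stick untouched. I descend and grip.

In the tool's units: 0.02 m is 0.4, 0.013 m is 0.26.

```bash
echo '[{"finger_gap": 0.06,"tx": -0.02,"ty": 0.02,"tz": 0.2},{"finger_gap": 0.06,"tx": -0.02,"tz": 0.4},{"finger_gap": 0.06,"tz": 0.4},{"finger_gap": 0.06,"tz": 0.26},{"finger_gap": 0.06,"tz": 0.1},{"finger_gap": 0.06}]' > path.dat && python3 -m inch path.dat 40| tail -1
python3 -c "
from h import *
to(.5601,-.1165,.128)"
```

```text
gripper_force: 0.0
t 5.8 pos [ 0.5602 -0.1164  0.1277] d_tool [ 0.0001 -0.0001 -0.0003] yaw_y 103.7 tilt [-0.002  0.    -1.   ] F [-0.1  0.3  0.5] op 0.0603
```

```bash
echo '[{"finger_gap": 0.02},{"finger_gap": 0.015},{"finger_gap": 0.015},{"finger_gap": 0.01},{"finger_gap": 0.01},{"finger_gap": 0.01},{"finger_gap": 0.01}]' > path.dat && python3 -m inch path.dat 45; python3 -c "
from h import *
to(.5601,-.1165,.128)"
```

```text
t: 6.5
tool_pos: [0.5611, -0.1159, 0.1291]
orientation: [-0.375, 3.119, 0.001]
force: [-0.8, 6.5, 5.1]
opening: 0.0258
gripper_force: 45.0
t 6.5 pos [ 0.5611 -0.1159  0.1291] d_tool [ 0.0011 -0.0003  0.0011] yaw_y 103.72 tilt [ 0.     0.001 -1.   ] F [-0.8  6.5  5.1] op 0.0258
```

In the tool's units: -0.008 m is -0.16, -0.004 m is -0.08.

```bash
echo '[{"finger_gap": 0.01,"ty": 0.01,"tz": -0.08},{"finger_gap": 0.01,"tz": -0.16},{"finger_gap": 0.01,"tz": -0.16},{"finger_gap": 0.01,"tz": -0.16},{"finger_gap": 0.01,"tz": -0.16},{"finger_gap": 0.01,"tz": -0.08},{"finger_gap": 0.01}]' > path.dat && python3 -m inch path.dat; python3 -c "
from h import *
to(.5611,-.1159,.248)"
```

```text
t: 7.2
tool_pos: [0.5608, -0.116, 0.1694]
orientation: [-0.375, 3.119, 0.0]
force: [1.6, 4.1, -4.7]
opening: 0.0258
gripper_force: 45.0
t 7.2 pos [ 0.5608 -0.116   0.1694] d_tool [-0.0003 -0.     -0.0786] yaw_y 103.71 tilt [ 0.  0. -1.] F [ 1.6  4.1 -4.7] op 0.0258
```

Moving freely against about 5 N, as expected for the inner rod. Continuing.

In the tool's units: -0.008 m is -0.16, -0.006 m is -0.12.

```bash
echo '[{"finger_gap": 0.01,"ty": 0.006,"tz": -0.12},{"finger_gap": 0.01,"tz": -0.16},{"finger_gap": 0.01,"tz": -0.16},{"finger_gap": 0.01,"tz": -0.16},{"finger_gap": 0.01,"tz": -0.16},{"finger_gap": 0.01,"tz": -0.16},{"finger_gap": 0.01,"tz": -0.16},{"finger_gap": 0.01,"tz": -0.16},{"finger_gap": 0.01,"tz": -0.12},{"finger_gap": 0.01,"tz": -0.08},{"finger_gap": 0.01}]' > path.dat && python3 -m inch path.dat
```

```text
t: 8.3
tool_pos: [0.5607, -0.1158, 0.2413]
orientation: [-0.375, 3.119, -0.0]
force: [2.0, 1.2, -9.3]
opening: 0.0254
gripper_force: 45.0
```

In the tool's units: -0.003 m is -0.06.

```bash
echo '[{"finger_gap": 0.01,"tz": -0.06},{"finger_gap": 0.01,"tz": -0.06},{"finger_gap": 0.01}]' > path.dat && python3 -m inch path.dat|tr '\n' ' ';echo; echo '[{"finger_gap": 0.01,"tz": -0.03},{"finger_gap": 0.01}]' > path.dat && python3 -m inch path.dat|tr '\n' ' ';echo; echo '[{"finger_gap": 0.01,"tz": -0.02},{"finger_gap": 0.01}]' > path.dat && python3 -m inch path.dat|tr '\n' ' '
```

```text
t: 8.6 tool_pos: [0.5607, -0.1158, 0.247] orientation: [-0.375, 3.119, -0.0] force: [1.5, 1.1, -9.8] opening: 0.0259 gripper_force: 45.0 
t: 8.8 tool_pos: [0.5607, -0.1158, 0.2482] orientation: [0.375, -3.119, 0.0] force: [1.5, 1.2, -9.0] opening: 0.0259 gripper_force: 45.0 
t: 9.0 tool_pos: [0.5607, -0.1158, 0.2492] orientation: [0.375, -3.119, 0.0] force: [1.6, 1.6, -10.4] opening: 0.0253 gripper_force: 45.0
```

In the tool's units: -0.001 m is -0.02.

```bash
echo '[{"finger_gap": 0.01,"tz": -0.02},{"finger_gap": 0.01}]' > path.dat && python3 -m inch path.dat|tr '\n' ' ';echo; echo '[{"finger_gap": 0.01,"tz": -0.02},{"finger_gap": 0.01}]' > path.dat && python3 -m inch path.dat|tr '\n' ' '
```

```text
t: 9.2 tool_pos: [0.5606, -0.1157, 0.2493] orientation: [0.375, -3.118, -0.0] force: [3.7, -0.8, -16.4] opening: 0.0257 gripper_force: 45.0 
t: 9.4 tool_pos: [0.5603, -0.1156, 0.2494] orientation: [0.375, -3.117, -0.001] force: [5.0, -0.2, -23.3] opening: 0.026 gripper_force: 45.0
```

```bash
echo '[{"finger_gap": 0.01},{"finger_gap": 0.01},{"finger_gap": 0.01},{"finger_gap": 0.01},{"finger_gap": 0.01}]' > path.dat && python3 -m inch path.dat|tr '\n' ' '
python3 - <<'E'
from h import *
c=snap('scene','s3')
cv2.imwrite('pics/s3c.png',cv2.resize(c['image'][180:400,280:520,::-1],(654,600)))
E
```

```text
t: 9.9 tool_pos: [0.5603, -0.1156, 0.2494] orientation: [0.374, -3.117, -0.001] force: [4.9, 0.0, -22.4] opening: 0.0258 gripper_force: 45.0
```

View pics/s3c.png

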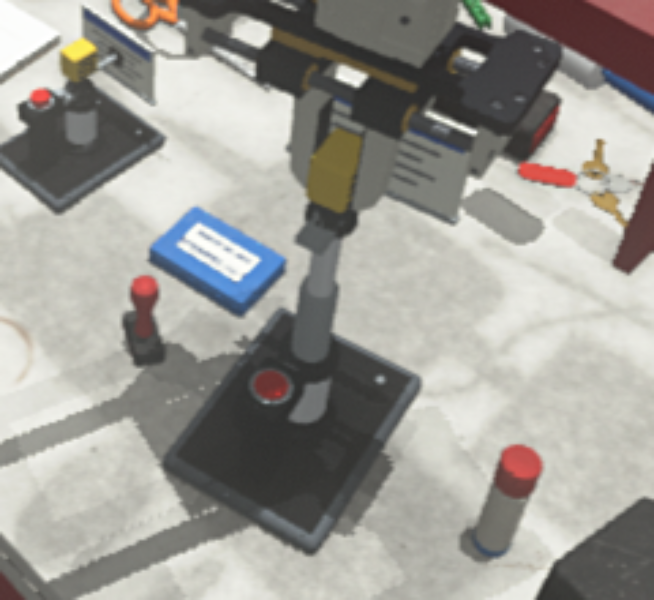

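The grip is held at (335,170), with the inner rod and middle tube both drawn out below it. The button is down at (270,387) and the bystanders are still standing.

```bash
python3 -c "
from plant import robot
print(robot.close_job())"
```

```text
the job is handed in; nothing more can be done
None
```

I pressed the release button down to its stop and pulled the mast up about 120 mm to the second stop. I handed the job in at about 10 s with the yellow grip still held; the stamp, ink pad and glue stick were not touched.

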